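# Lay out the phone repair kit on the hardwood board

### The job

Lay out the repair kit on the hardwood board, 'behind' meaning farther from the robot and 'in front' nearer to it, squared to the glass or mat concerned: stand the red suction cup gently on the middle of the cracked phone glass, lay the screwdriver on the board midway between the glass and the blue screw mat, level with their middles and parallel to the long sides of the glass, and stand the clear jar behind the mat, centred on it with a gap of about 2 cm. Lay the yellow pick set, picks up, in front of the glass, centred on it, with its long side parallel to the glass's near edge and a gap of about 3 cm. Leave the mug and the green tin where they are, and let go of everything.

Things in the scene. Friction and masses are not known exactly. Their poses are not given: they have to be found in the camera images.
- board: Fixed hardwood board with a closed drawer beneath, 280 mm (x, depth) by 260 mm (y) by 45 mm high; origin at the centre of its underside on the table, so its flat top is 45 mm above the origin. x points away from the robot, turned by up to about 0.2 rad. The drawer is not used.
- glass: Cracked dark phone back glass taped down flat on the board (does not move), 120 mm long (x) by 60 mm wide (y) by 8 mm thick, with white crack lines. Origin at the centre of its underside, on the board's top; x runs along its length and points away from the robot (behind), y to the left. It may be on the left or the right half of the board; the mat is on the other half, centre to centre about 145 mm.
- screw_mat: Flat blue screw mat with white grid lines, fixed on the board, 80 mm (x) by 60 mm (y) by 4 mm thick. Origin at the centre of its underside, on the board's top; x points away from the robot (behind), y to the left.
- suction_center (a point): Loose suction cup tool standing upright on the table, 64 mm high: a black rubber foot 36 mm across and 10 mm high (tapering) and above it a red round grip 24 mm in diameter, from 10 to 64 mm up. The point is on its axis, half-way up (32 mm above the underside); z is up.
- screwdriver_center (a point): Loose stainless screwdriver lying flat: steel handle 85 mm long of square section 16 x 16 mm with rounded edges, and a thin shank 6 mm in diameter and 45 mm long. The point is in the handle's middle height (8 mm above the underside), near the centre of mass, where it is best gripped; x points along it to the tip (the tip is 85 mm ahead, the handle's end 45 mm behind), z up. It may end with its tip either way. For the layout this point counts as its middle.
- jar_center (a point): Loose clear acrylic jar with a white screw top (closed), a few screws seen inside, standing upright: 44 mm in diameter, 52 mm high. The point is on its axis, half-way up (26 mm above the underside); z is up.
- picks_center (a point): Loose yellow plastic pick set: a yellow holder 66 mm long (x) by 24 mm wide (y) by 16 mm high, lying flat, with three yellow three-cornered picks on dark squares on its top (2 mm higher). The point is at the holder's centre, 8 mm above its underside; z is up.
- mug: Bystander, loose: white mug, rim radius 38 mm, 90 mm high, handle on its y side, left of the work. Origin at the centre of its underside. Leave it.
- tin: Bystander, loose: green closed tin with a pale metal top, 72 mm in diameter, 85 mm high, right of the work. Origin at the centre of its underside. Leave it.
Mind the look-alikes: they are no part of the job. Several things look just like the part that bears jar_center: the one meant starts farthest to the robot's right. Several things look just like the part that bears suction_center: the one meant starts farthest to the robot's left.

How it is judged:
At the end, for the whole second after the job is handed in: Cup upright on glass, 12 mm from its centre; screwdriver between, under 89 mm from both centres, 20 mm of level, 0.2 rad; jar upright 83+-13 mm behind mat centre, picks flat 102+-13 mm before glass centre, both 13 mm sideways, picks square within 0.2 rad; all released, at rest (horizontal distance between suction_center and glass below 0.012 m and z of suction_center in the frame of glass between 0.037 and 0.044 m and angle between each of suction_center, jar_center's own z axis and vertical below 0.1 rad and horizontal distance between screwdriver_center and glass below 0.089 m and horizontal distance between screwdriver_center and screw_mat below 0.089 m and x of screwdriver_center in the frame of glass between -0.02 and 0.02 m and z of screwdriver_center in the frame of glass between 0.004 and 0.013 m and angle between the x axis of screwdriver_center and the x axis of glass, either way round below 0.2 rad and x of jar_center in the frame of screw_mat between 0.07 and 0.096 m and y of jar_center in the frame of screw_mat between -0.013 and 0.013 m and z of jar_center in the frame of screw_mat between 0.022 and 0.031 m and x of picks_center in the frame of glass between -0.115 and -0.089 m and y of picks_center in the frame of glass between -0.013 and 0.013 m and z of picks_center in the frame of glass between 0.004 and 0.013 m and angle between picks_center's own z axis and vertical below 0.15 rad and angle between the x axis of picks_center and the y axis of glass, either way round below 0.2 rad and linear speed of each of suction, screwdriver, jar, picks below 0.02 m/s); the robot touches nothing.
It fails at once if the mug or the tin is moved more than 20 mm (distance of any of mug, tin from where it was at the start of the episode above 0.02 m).
It fails at once if the cracked glass is pressed with more than 30 N (set things on it gently) (contact force between anything else and glass above 30 N).
It also fails if it takes over 120 s, if anything falls off the work surface, if the arm or the gripper's body presses on something with over 40 N, if the wrist force passes 120 N, or if a joint passes its speed limit or range.

### The arm

A 6-joint arm with a two-finger parallel gripper is mounted at the origin on the work surface. World frame = base frame: x ahead of the robot, y to its left, z up, the work surface at z = 0. Lengths are in m, angles in rad, forces in N, time in s.
With the tool pointing down it reaches from about 0.35 to 0.925 m from the base axis. Payload 6.4 kg.
Tool frame: the origin (TCP) lies midway between the tips of the shut fingers; the grasp point (between the pads) lies 19 mm behind it (hold_point_z is the distance from the TCP to the grasp point, in m); x points along the fingers, y is the direction in which the jaws open and shut, and the axes are right-handed (so a half turn about x gives the same grasp; the last joint's range is limited). The gripper opens to 85 mm and grips with 20 to 120 N. Pads are 22 mm wide; open, the fingers measure 114 mm over their backs; the gripper's body (76 mm by 85 mm) begins 54 mm behind the grasp point. The pads swing forward as they close: fully open they stand 13 mm farther back than shut.
Start: joints at [-1.333, 0.245, 1.558, -0, 1.339, -0.174], TCP at [0.26, -0.596, 0.231] pointing down, gripper open.
Joint ranges: [-3.13, 3.13], [-1.02, 2.26], [0.13, 2.54], [-0.95, 4.09], [0.21, 2.88], [-2.74, 2.74]. Speed limits (rad/s): [2.57, 2.57, 3.14, 3.14, 3.14, 3.14].

### API

Orientations are given as a unit quaternion [w, x, y, z].
In Python, from workcell import * gives the robot as it stands.
- The arm moves only by the tool apply_moves, never from a script. Its argument "moves" is a list of rows, each a list of 7 numbers: the turn, a rotation vector about the tool's x, y, z as a fraction of full scale, then the shift along the tool's x, y, z as a fraction of full scale, then the opening, from -1 (shut) to 1 (fully open), so that 0 is half open. In form: [[wx, wy, wz, dx, dy, dz, grip], ...]. A call has 1 to 12 rows; each row is the pose to reach, as a shift and turn from the pose commanded when the call began, along the tool's axes at that moment; what a row does not reach only later rows make up. Full scale, the value 1, is 400 mm for a shift and 60 degrees for a turn. A row lasts 1/8 s, in which the tool goes at most 62.5 mm and 10.7 degrees, less where a joint would pass 70% of its speed; a pose out of reach is approached as far as the arm can. A call with a number of a shift or a turn outside -1 to 1 is refused whole. A call with a gripper value outside its range is refused whole. The fingers move at their own pace and stop on an object; the grip force is fixed at half the most. Time passes only in rows, so rows that repeat a pose let the fingers close. It gives the time, the measured TCP pose, the force and the opening at its end, in the units of the state.
- read_state(): the state, without advancing time (a new reading comes with each control period).
- get_image(name): name is "scene" or "top" or "wrist"; returns the picture (420x560x3 uint8, red, green, blue); there is no depth.
- camera_model(name): a dict with "camera_matrix" (3x3 intrinsics, pixels), "k1" (the pictures are not rectified: a ray, as slopes to the right and down, at radius r is drawn at 1 + k1 r^2 times it, then the intrinsics apply), "rvec" (rotation vector, rad) and "tvec" (3), from world to camera coordinates, as OpenCV has them; the wrist camera has in their place "hand_eye" (4x4, takes a point from camera to tool coordinates, whose origin is the TCP and whose axes are the tool frame's). Camera axes: x right, y down, z forward; pixel columns grow to the right and rows downward; lengths in m; the calibration is good to about 2 mm. A picture is of the moment at which its call begins: read the wrist's pose just before it. camera_model takes no time and is no camera call.
- close_job(): hands the job in, once; it reports no verdict.
The state is a dict: "t": time; "joints": joint angles; "qvel": joint speeds; "joint_torque": joint torques, N m; "position": TCP position; "tool_rot": TCP orientation; "contact_force": force on the tool from outside, world axes, zero at the start; "wrist_torque": the same for the moment, N m; "width": opening from 0.0 (shut) to 1.0 (fully open).
Only numpy, scipy, OpenCV 4.12 (cv2) and the standard library are available. Lean on these libraries where they do the work, as an engineer would, in place of code of your own. Each camera call takes 0.05 s, during which the arm holds its last target.

## Working session

There is one attempt and no reset: what is moved stays moved. The work goes in short steps, Python scripts to look and compute and a tool call to move; the robot and the scene stay as the last step left them, time stands still between calls to the robot, and variables do not carry over. Pictures are saved under pics/ and viewed, and the job is handed in when it is done.

Besides the shell and the picture viewer there is one more tool, called after "Emit:" as a command line: name --pt "numbers of a row" for each row, then --argument value for the rest. apply_moves: Moves the arm, as the interface text tells. Its arguments: {"type":"object","properties":{"moves":{"type":"array"}},"required":["moves"]}

```bash
mkdir -p pics; ls
python3 - <<'E'
from workcell import *
import cv2
s=read_state();print(s)
for n in("scene","top","wrist"):
    im=get_image(n);cv2.imwrite(f"pics/{n}0.png",im[:,:,::-1]);print(n,camera_model(n))
E
```

```text
pics
{'t': 0.0, 'joints': array([-1.33309212e+00,  2.45784627e-01,  1.55904537e+00, -2.76171039e-05,
        1.33870671e+00, -1.74073344e-01]), 'qvel': array([ 1.59401866e-03,  6.38751353e-05,  6.85603307e-05,  1.59178521e-03,
        5.40659201e-05, -8.57186246e-04]), 'joint_torque': array([-1.71680553e-03, -4.29506993e+01, -3.26129615e+01, -1.97050713e-04,
        5.23243798e-03, -1.42586742e-06]), 'position': array([ 0.26003328, -0.59509523,  0.2301823 ]), 'tool_rot': array([-0.14387443, -0.69214031, -0.14524778,  0.69220303]), 'contact_force': array([ 0.0297347 ,  0.31802854, -0.41784111]), 'wrist_torque': array([-0.02564222, -0.0220505 ,  0.01524795]), 'width': 0.9969816131530504}
scene {'camera_matrix': array([[457.29200658,   0.        , 274.04144818],
       [  0.        , 457.29200658, 209.52658338],
       [  0.        ,   0.        ,   1.        ]]), 'k1': -0.0447841926471631, 'rvec': array([ 1.87732   ,  1.48564298, -0.68376928]), 'tvec': array([-0.13273246, -0.28776916,  1.6621289 ])}
top {'camera_matrix': array([[381.82947996,   0.        , 279.62658089],
       [  0.        , 381.82947996, 211.525318  ],
       [  0.        ,   0.        ,   1.        ]]), 'k1': -0.10609850059712599, 'rvec': array([ 2.13288833, -2.12161607,  0.21045497]), 'tvec': array([0.00831374, 0.52473369, 0.99233558])}
wrist {'camera_matrix': array([[378.54850838,   0.        , 269.3730073 ],
       [  0.        , 378.54850838, 204.73452319],
       [  0.        ,   0.        ,   1.        ]]), 'k1': -0.08216600745682706, 'hand_eye': array([[-9.35309066e-04, -3.16078695e-01,  9.48732514e-01,
        -1.43116375e-01],
       [ 9.99999314e-01, -9.64399768e-04,  6.64552121e-04,
         3.46228340e-04],
       [ 7.04906649e-04,  9.48732485e-01,  3.16079381e-01,
        -7.99810036e-02],
       [ 0.00000000e+00,  0.00000000e+00,  0.00000000e+00,
         1.00000000e+00]])}
```

View pics/top0.png

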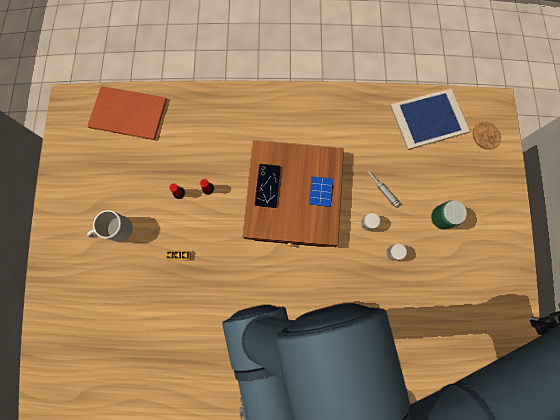

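View pics/scene0.png

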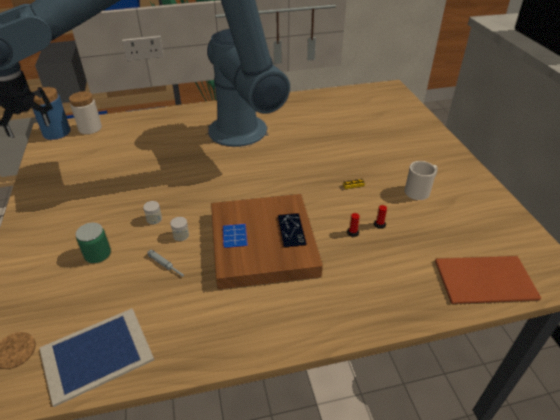

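View pics/wrist0.png

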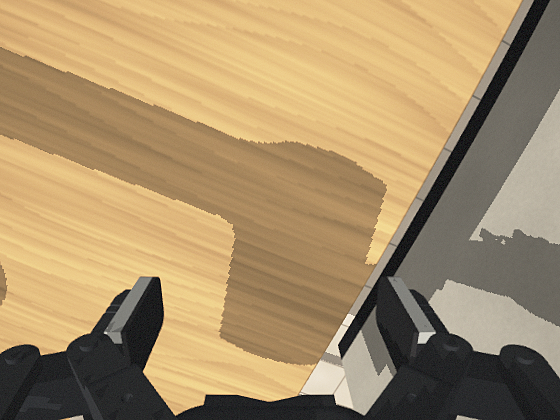

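```bash
cat > h.py <<'E'
from workcell import *
import cv2, numpy as np
from scipy.spatial.transform import Rotation as R
def toolT(s):
    q=s['tool_rot'];T=np.eye(4);T[:3,:3]=R.from_quat([q[1],q[2],q[3],q[0]]).as_matrix();T[:3,3]=s['position'];return T
def cam(n,s=None):
    m=camera_model(n)
    if n=='wrist':
        Tc=toolT(s)@m['hand_eye'];Rm,c=Tc[:3,:3],Tc[:3,3]
    else:
        Rw=cv2.Rodrigues(m['rvec'])[0];Rm=Rw.T;c=-Rw.T@m['tvec']
    return m['camera_matrix'],m['k1'],Rm,c
def pt(uv,z,C):
    K,k,Rm,c=C
    uv=np.atleast_2d(np.array(uv,float))
    d=np.column_stack([(uv[:,0]-K[0,2])/K[0,0],(uv[:,1]-K[1,2])/K[1,1]])
    u=d.copy()
    for _ in range(30): u=d/(1+k*(u**2).sum(1,keepdims=True))
    ray=np.column_stack([u,np.ones(len(u))])@Rm.T
    return c+ray*((z-c[2])/ray[:,2])[:,None]
def proj(P,C):
    K,k,Rm,c=C
    p=(np.atleast_2d(P)-c)@Rm;u=p[:,:2]/p[:,2:];u=u*(1+k*(u**2).sum(1,keepdims=True))
    return u*[K[0,0],K[1,1]]+[K[0,2],K[1,2]]
def blobs(mask,amin=8):
    n,l,st,ce=cv2.connectedComponentsWithStats(mask.astype(np.uint8))
    return [(st[i],ce[i],l==i) for i in range(1,n) if st[i][4]>=amin]
def yaw_mat(x): return x
E
python3 - <<'E'
import cv2
for n,(x0,y0,x1,y1) in {'top':(150,130,480,270),'scene':(130,170,420,290)}.items():
    im=cv2.imread(f'pics/{n}0.png')[y0:y1,x0:x1]
    cv2.imwrite(f'pics/{n}0c.png',cv2.resize(im,None,fx=800/(x1-x0),fy=800/(x1-x0),interpolation=cv2.INTER_NEAREST))
E
python3 - <<'E'
from h import *
for n in('top','scene'):
    im=cv2.imread(f'pics/{n}0.png');C=cam(n);hsv=cv2.cvtColor(im,cv2.COLOR_BGR2HSV);H,S,V=[hsv[:,:,i].astype(int) for i in range(3)]
    M={'red':(((H<5)|(H>174))&(S>200)&(V>100),.037),'blue':((H>105)&(H<122)&(S>170)&(V>120),.049),'yellow':((H>22)&(H<32)&(S>190)&(V>120),.018),
     'white':((S<30)&(V>150),.052),'gray':((S<60)&(V>60)&(V<220),.012),'dark':(V<45,.053),'green':((H>60)&(H<95)&(S>100),.085)}
    for k,(m,z) in M.items():
        for st,ce,b in blobs(m):
            P=pt(ce,z,C)[0]
            if .3<P[0]<.95 and abs(P[1])<.5: print(n,k,st,ce.round(1),P.round(3))
E
```

```text
top red [200 179   9   8  51] [203.9 182.7] [0.608 0.224 0.037]
top red [169 184   8   8  49] [172.9 187.2] [0.595 0.311 0.037]
top blue [309 177  23  29 423] [319.7 192.5] [ 0.579 -0.099  0.049]
top blue [323 178  10   7  57] [327.4 180.9] [ 0.612 -0.121  0.049]
top white [368 172  10  11  20] [372.7 176.8] [ 0.625 -0.249  0.052]
top white [378 183  21  23 103] [387.8 193.9] [ 0.576 -0.289  0.052]
top white [444 201  22  23 404] [454.7 212. ] [ 0.526 -0.479  0.052]
top white [108 211  12  10  19] [114.8 214.6] [0.513 0.466 0.052]
top white [116 226   4   6   8] [117.6 228.4] [0.474 0.455 0.052]
top gray [    0     0   560   414 59773] [277.6  80.9] [0.939 0.019 0.012]
top gray [391  89  79  60 994] [427.4 118.9] [ 0.822 -0.439  0.012]
top gray [368 171  31  36 197] [385.2 191.3] [ 0.593 -0.294  0.012]
top gray [259 176  12  15  26] [263.8 183.8] [0.613 0.057 0.012]
top gray [262 185  13  19  37] [268.8 196.2] [0.576 0.042 0.012]
top gray [443 201  24  24 431] [454.5 212. ] [ 0.533 -0.498  0.012]
top gray [ 88 211  44  31 835] [111.9 226.4] [0.486 0.49  0.012]
top gray [361 213  19  
[... 1248 characters left out ...]
0.018]
scene gray [405 162  32  37 849] [419.9 179.8] [0.44  0.499 0.012]
scene gray [144 201  17  23 271] [152.1 211.5] [ 0.395 -0.316  0.012]
scene gray [171 217  17  23 288] [179.4 227.7] [ 0.482 -0.244  0.012]
scene gray [ 76 223  27  19 381] [ 88.7 231.8] [ 0.44  -0.49   0.012]
scene gray [148 250  35  26 200] [161.7 260.7] [ 0.595 -0.297  0.012]
scene gray [  41  310  112   95 2148] [ 92.9 359.5] [ 0.849 -0.454  0.012]
scene dark [278 214  28  33 603] [290.6 230.4] [0.606 0.041 0.053]
scene dark [374 222  11   6  33] [378.5 225.2] [0.641 0.271 0.053]
scene dark [347 230  11   6  34] [351.9 233.4] [0.654 0.192 0.053]
scene green [ 79 233  30  29 543] [ 95.2 248.9] [ 0.589 -0.444  0.085]
```

View pics/top0c.png

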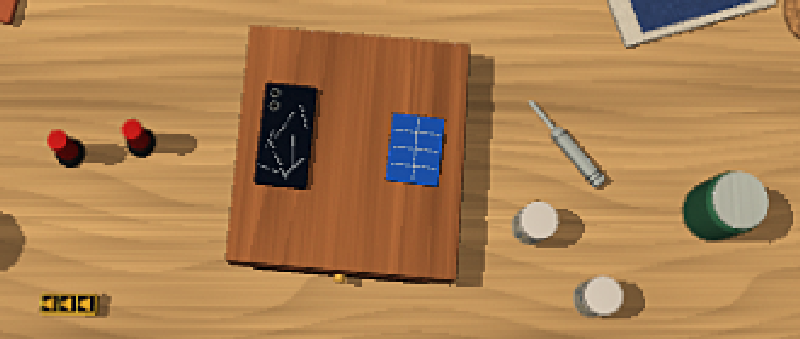

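View pics/scene0c.png

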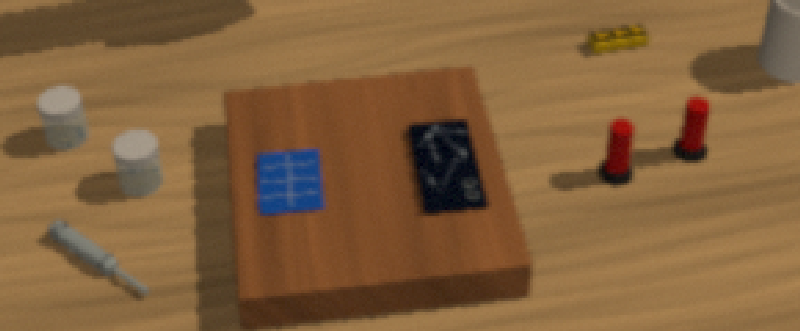

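Run:
```python
from h import *
def rect(C,mask,z,name):
    c=max(cv2.findContours(mask.astype(np.uint8),cv2.RETR_EXTERNAL,cv2.CHAIN_APPROX_NONE)[0],key=cv2.contourArea)
    hull=cv2.convexHull(c)[:,0]
    P=pt(hull,z,C)[:,:2]
    r=cv2.minAreaRect((P*1000).astype(np.float32));b=cv2.boxPoints(r)
    e=[b[1]-b[0],b[2]-b[1]];l=max(e,key=np.linalg.norm)
    print(name,np.round(r[0],1),np.round(r[1],1),'long-yaw',np.degrees(np.arctan2(l[1],l[0])).round(1))
for n in('top','scene'):
    im=cv2.imread(f'pics/{n}0.png');C=cam(n);hsv=cv2.cvtColor(im,cv2.COLOR_BGR2HSV);H,S,V=[hsv[:,:,i].astype(int) for i in range(3)]
    def roi(P,r):
        u=proj(P,C)[0];yy,xx=np.mgrid[:420,:560];return (abs(xx-u[0])<r)&(abs(yy-u[1])<r)
    k=np.ones((5,5),np.uint8)
    cl=lambda m:cv2.morphologyEx(m.astype(np.uint8),cv2.MORPH_CLOSE,k)
    rect(C,cl((V<60)&roi([.6,.045,.053],26)),.053,n+' glass')
    rect(C,cl((H>100)&(H<125)&(S>120)&roi([.585,-.1,.049],20)),.049,n+' mat')
    brd=((H<15)&(S>100)&(V>80)&roi([.59,-.03,.045],70))
    rect(C,cl(brd),.045,n+' board')
    y=roi([.41,.285,.01],22)
    rect(C,cl((((H>20)&(H<34)&(S>170)&(V>70))|(V<45))&y),.018,n+' picks')
    rect(C,cl((S<75)&(V>110)&roi([.595,-.295,.012],24)),.012,n+' driver')
    for nm,p in(('jarR',[.41,-.31,.052]),('jarL',[.5,-.24,.052])):
        m=(S<60)&(V>185)&roi(p,16)
        for st,ce,b in blobs(m,20): print(n,nm,st,pt(ce,.052,C)[0].round(4))
    for nm,p in(('cupL',[.585,.31,.04]),('cupR',[.6,.225,.04])):
        m=((H<6)|(H>174))&(S>180)&(V>(170))&roi(p,16)
        for st,ce,b in blobs(m,5): print(n,nm,st,pt(ce,.064,C)[0].round(4))
```

```text
top glass [598.   45.1] [ 60.4 120.2] long-yaw -6.2
top mat [ 583.3 -102. ] [59.5 79.9] long-yaw -6.8
top board [580.7 -28.5] [260.3 286.1] long-yaw -4.6
top picks [406.3 291.9] [22.1 62.4] long-yaw -89.4
top driver [ 603.  -286.4] [129.2  17.3] long-yaw 38.7
top jarR [391 244  15  15 179] [ 0.417  -0.3104  0.052 ]
top jarL [365 213  15  15 175] [ 0.5022 -0.2409  0.052 ]
top cupL [169 184   8   7  45] [0.5887 0.3044 0.064 ]
top cupR [200 179   8   8  46] [0.6013 0.2203 0.064 ]
scene glass [601.6  41.8] [ 60.5 121.5] long-yaw -5.6
scene mat [ 583.8 -104.3] [57.1 78.3] long-yaw -6.3
scene board [602.6 -32.4] [260.8 315.7] long-yaw -4.8
scene picks [418.1 287.5] [32.1 66.2] long-yaw -87.9
scene driver [ 602.6 -287. ] [133.3  12.6] long-yaw 38.0
```

```bash
cat >> h.py <<'E'
def row(P,jaw,s=None,cmd=None):
    """relative row to put TCP at P (m), tool x down, jaw axis at world angle jaw deg (mod 180), from commanded pose"""
    s=s or read_state();T=toolT(s)
    if cmd is not None: T=cmd
    Rm=T[:3,:3];y=Rm[:,1];a=np.degrees(np.arctan2(y[1],y[0]))
    d=(jaw-a+90)%180-90
    out=[]
    for dd in (d,d-180 if d>0 else d+180):
        t=np.radians(a+dd);Y=np.array([np.cos(t),np.sin(t),0]);X=np.array([0,0,-1.]);Rt=np.column_stack([X,Y,np.cross(X,Y)])
        w=R.from_matrix(Rm.T@Rt).as_rotvec()/np.radians(60)
        sh=Rm.T@(np.array(P)-T[:3,3])/.4
        out.append((w.round(4),sh.round(4)))
    return out
def info():
    s=read_state();T=toolT(s);y=T[:3,1]
    print('t',round(s['t'],2),'pos',(s['position']*1e3).round(1),'jaw',np.degrees(np.arctan2(y[1],y[0])).round(2),'tilt',T[:3,0].round(4),'F',s['contact_force'].round(1),'w',round(s['width'],3),'q',s['joints'].round(2))
E
python3 - <<'E'
from h import *
info();print(toolT(read_state()).round(3))
for j in(90,-51,0): print(j,*row([.417,-.3104,.22],j))
E
```

```text
t 0.15 pos [ 260.  -595.3  230.4] jaw -66.41 tilt [-3.0e-04  1.4e-03 -1.0e+00] F [ 0.5 -0.6  0.3] w 0.999 q [-1.33  0.25  1.56  0.    1.34 -0.17]
[[-0.     0.4   -0.916  0.26 ]
 [ 0.001 -0.916 -0.4   -0.595]
 [-1.    -0.001 -0.     0.23 ]
 [ 0.     0.     0.     1.   ]]
90 (array([0.3932, 0.    , 0.0014]), array([ 0.027 , -0.4956, -0.6446])) (array([-2.6068e+00, -2.0000e-03,  1.0000e-04]), array([ 0.027 , -0.4956, -0.6446]))
-51 (array([-0.2568, -0.0004,  0.0013]), array([ 0.027 , -0.4956, -0.6446])) (array([2.7432e+00, 1.9000e-03, 6.0000e-04]), array([ 0.027 , -0.4956, -0.6446]))
0 (array([-1.1068e+00, -1.0000e-03,  1.1000e-03]), array([ 0.027 , -0.4956, -0.6446])) (array([1.8932e+00, 1.2000e-03, 1.2000e-03]), array([ 0.027 , -0.4956, -0.6446]))
```

Emit:
apply_moves --pt "-0.257 0 0 0.077 -0.496 -0.645 1" --pt "-0.257 0 0 0.077 -0.496 -0.645 1" --pt "-0.257 0 0 0.077 -0.496 -0.645 1" --pt "-0.257 0 0 0.077 -0.496 -0.645 1" --pt "-0.257 0 0 0.077 -0.496 -0.645 1" --pt "-0.257 0 0 0.077 -0.496 -0.645 1" --pt "-0.257 0 0 0.077 -0.496 -0.645 1" --pt "-0.257 0 0 0.077 -0.496 -0.645 1" --pt "-0.257 0 0 0.077 -0.496 -0.645 1"

```text
t: 1.27
position: [0.4167, -0.312, 0.2007]
tool_rot: [-0.236, -0.667, -0.235, 0.667]
contact_force: [-0.1, -1.0, 0.1]
width: 1.0
```

Run:
```python
from h import *
info();s=read_state();im=get_image('wrist')[:,:,::-1].copy();cv2.imwrite('pics/w1.png',im)
C=cam('wrist',s);np.save('w1.npy',toolT(s))
print(proj([[.417,-.3104,.052],[.5022,-.2409,.052],[.587,-.299,.008]],C).round(0))
g=cv2.cvtColor(im,cv2.COLOR_BGR2HSV);m=(g[:,:,1]<60)&(g[:,:,2]>185)
for st,ce,b in blobs(m,300): print(st,ce.round(1),pt(ce,.052,C)[0].round(4))
```

```text
t 1.27 pos [ 416.7 -312.   200.7] jaw -51.11 tilt [ 1.e-04 -4.e-04 -1.e+00] F [-0.1 -1.   0.1] w 1.0 q [-0.86 -0.03  1.91 -0.    1.26  0.03]
[[268. 183.]
 [267.  35.]
 [387.   4.]]
[ 238    5   60   63 2875] [267.7  36.3] [ 0.5019 -0.2421  0.052 ]
[ 243  159   53   51 2145] [269.3 183.9] [ 0.417 -0.312  0.052]
[472 176  51  60 743] [491.6 200.9] [ 0.5224 -0.4656  0.052 ]
[475 180  66  71 463] [503.5 216.7] [ 0.5199 -0.485   0.052 ]
```

View pics/w1.png

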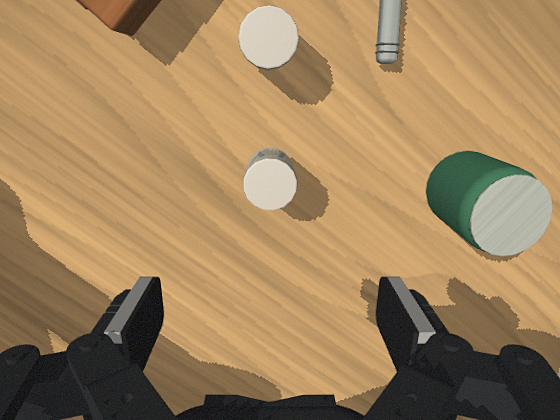

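Emit:
apply_moves --pt "0 0 0 0.15 0 0 1" --pt "0 0 0 0.3 0 0 1" --pt "0 0 0 0.4 0 0 1" --pt "0 0 0 0.477 0 0 1" --pt "0 0 0 0.477 0 0 1" --pt "0 0 0 0.477 0 0 -1" --pt "0 0 0 0.477 0 0 -1" --pt "0 0 0 0.477 0 0 -1" --pt "0 0 0 0.477 0 0 -1" --pt "0 0 0 0.477 0 0 -1" --pt "0 0 0 0.477 0 0 -1"

```text
t: 2.7
position: [0.4182, -0.3118, 0.0116]
tool_rot: [0.237, 0.667, 0.235, -0.666]
contact_force: [-0.2, 1.2, 5.2]
width: 0.505
```

Run:
```python
from h import *
info()
```

```text
t 2.7 pos [ 418.2 -311.8   11.6] jaw -50.98 tilt [ 0.0021 -0.0026 -1.    ] F [-0.2  1.2  5.2] w 0.505 q [-0.86  0.27  1.99 -0.    0.88  0.03]
```

Emit:
apply_moves --pt "0 0 0 -0.1 0 0 -1" --pt "0 0 0 -0.25 0 0 -1" --pt "0 0 0 -0.4 0 0 -1" --pt "0 0 0 -0.45 0 0 -1" --pt "0 0 0 -0.45 0 0 -1" --pt "0 0 0 -0.45 0 0 -1"

```text
t: 3.45
position: [0.4165, -0.3098, 0.1882]
tool_rot: [-0.235, -0.666, -0.237, 0.667]
contact_force: [0.6, 0.2, -0.5]
width: 0.501
```

Run:
```python
from h import *
info()
s=read_state();im=get_image('wrist')[:,:,::-1].copy();cv2.imwrite('pics/w2.png',im)
print(row([.666,-.1115,.19],-51)[0])
```

```text
t 3.45 pos [ 416.5 -309.8  188.2] jaw -50.99 tilt [-0.0016  0.0019 -1.    ] F [ 0.6  0.2 -0.5] w 0.501 q [-0.86 -0.02  1.93  0.    1.24  0.03]
(array([0.0002, 0.0001, 0.0032]), array([-0.0057,  0.0078, -0.7967]))
```

View pics/w2.png

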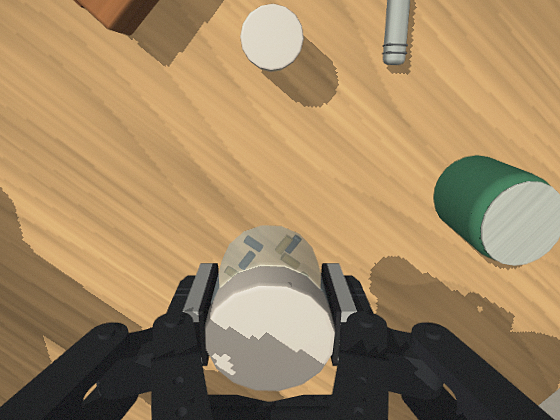

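Emit:
apply_moves --pt "0 0 0 -0.005 0.008 -0.15 -1" --pt "0 0 0 -0.005 0.008 -0.3 -1" --pt "0 0 0 -0.005 0.008 -0.45 -1" --pt "0 0 0 -0.005 0.008 -0.6 -1" --pt "0 0 0 -0.005 0.008 -0.72 -1" --pt "0 0 0 -0.005 0.008 -0.797 -1" --pt "0 0 0 -0.005 0.008 -0.797 -1" --pt "0 0 0 -0.005 0.008 -0.797 -1" --pt "0 0 0 -0.005 0.008 -0.797 -1"

```text
t: 4.62
position: [0.666, -0.1132, 0.1911]
tool_rot: [-0.235, -0.666, -0.236, 0.667]
contact_force: [-0.6, -0.7, -0.0]
width: 0.503
```

Run:
```python
from h import *
info()
s=read_state();im=get_image('wrist')[:,:,::-1].copy();cv2.imwrite('pics/w3.png',im)
im=get_image('top')[:,:,::-1].copy();cv2.imwrite('pics/t3.png',im)
print(row([.666,-.1115,.065],-51)[0])
```

```text
t 4.62 pos [ 666.  -113.2  191.1] jaw -51.06 tilt [-1.2e-03  3.0e-04 -1.0e+00] F [-0.6 -0.7 -0. ] w 0.503 q [-0.34  0.34  1.52 -0.    1.29  0.56]
(array([-0.0009,  0.0002,  0.0002]), array([ 0.3165, -0.0037, -0.002 ]))
```

View pics/w3.png

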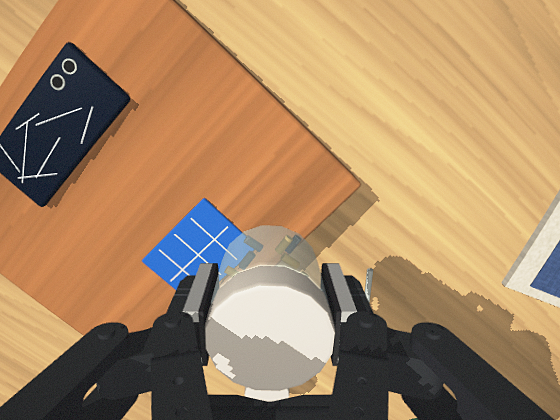

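View pics/t3.png

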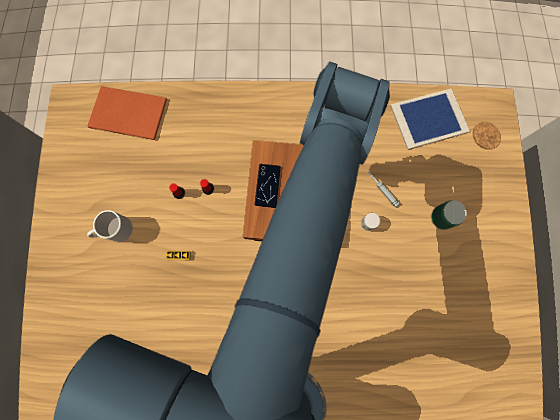

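Run:
```python
from h import *
s=read_state();C=cam('wrist',s)
c=pt([[70,42],[131,97],[44,207]],.053,C)[:,:2]*1000;print(c.round(1))
print('lens',np.linalg.norm(c[1]-c[0]),np.linalg.norm(c[2]-c[1]),'centre',((c[0]+c[2])/2).round(1),'yaw',np.degrees(np.arctan2(*(c[1]-c[2])[::-1])))
m=pt([[206,198],[142,259],[243,228]],.049,C)[:,:2]*1000;print(m.round(1),np.linalg.norm(m[1]-m[0]))
b=pt([[180,0],[361,183]],.045,C)[:,:2]*1000;print(b.round(1),np.degrees(np.arctan2(*(b[0]-b[1])[::-1]))-90)
v=m[1]-m[0];print('mat yaw',np.degrees(np.arctan2(v[1],v[0])))
```

```text
[[661.4  65. ]
 [656.6   8.3]
 [539.3  18.9]]
lens 56.86921784565061 117.81737680406654 centre [600.4  42. ] yaw -5.170511090828011
[[ 627.3  -80.3]
 [ 549.2  -69.5]
 [ 625.5 -118.8]] 78.81799588372645
[[ 731.9   20.1]
 [ 713.4 -169.1]] -5.5821461319453505
mat yaw 172.1206335975689
```

Emit:
apply_moves --pt "0 0 0 0.1 -0.004 -0.002 -1" --pt "0 0 0 0.2 -0.004 -0.002 -1" --pt "0 0 0 0.28 -0.004 -0.002 -1" --pt "0 0 0 0.315 -0.004 -0.002 -1" --pt "0 0 0 0.325 -0.004 -0.002 -1" --pt "0 0 0 0.33 -0.004 -0.002 -1" --pt "0 0 0 0.332 -0.004 -0.002 -1" --pt "0 0 0 0.332 -0.004 -0.002 -1"

```text
t: 5.72
position: [0.6671, -0.1108, 0.0599]
tool_rot: [0.236, 0.667, 0.236, -0.666]
contact_force: [0.7, -0.1, -0.7]
width: 0.503
```

Run:
```python
from h import *
info()
```

```text
t 5.72 pos [ 667.1 -110.8   59.9] jaw -50.98 tilt [ 1.4e-03 -5.0e-04 -1.0e+00] F [ 0.7 -0.1 -0.7] w 0.503 q [-0.33  0.49  1.58  0.    1.07  0.56]
```

Emit:
apply_moves --pt "0 0 0 0.003 0 0 -1" --pt "0 0 0 0.006 0 0 -1" --pt "0 0 0 0.007 0 0 -1" --pt "0 0 0 0.007 0 0 -1"

```text
t: 6.22
position: [0.6666, -0.1106, 0.0567]
tool_rot: [-0.236, -0.666, -0.236, 0.667]
contact_force: [-2.3, 0.7, 5.2]
width: 0.5
```

Touching lightly (5 N). Release and rise.

Emit:
apply_moves --pt "0 0 0 0 0 0 0.15" --pt "0 0 0 0 0 0 0.4" --pt "0 0 0 0 0 0 0.6" --pt "0 0 0 0 0 0 0.6" --pt "0 0 0 -0.05 0 0 0.6" --pt "0 0 0 -0.15 0 0 0.6" --pt "0 0 0 -0.3 0 0 0.6" --pt "0 0 0 -0.36 0 0 0.6" --pt "0 0 0 -0.36 0 0 0.6"

```text
t: 7.35
position: [0.6683, -0.1112, 0.2047]
tool_rot: [0.238, 0.669, 0.235, -0.664]
contact_force: [0.4, -0.1, -0.5]
width: 0.799
```

Run:
```python
from h import *
info();s=read_state();im=get_image('wrist')[:,:,::-1].copy();cv2.imwrite('pics/w4.png',im)
C=cam('wrist',s)
g=cv2.cvtColor(im,cv2.COLOR_BGR2HSV);m=(g[:,:,1]<60)&(g[:,:,2]>185)
for st,ce,b in blobs(m,300): print(st,ce.round(1),pt(ce,.097,C)[0].round(4))
# next: above screwdriver, jaw perp to 38.5
print(row([.587,-.299,.2],-51.5))
```

```text
t 7.35 pos [ 668.3 -111.2  204.7] jaw -50.98 tilt [ 0.0071 -0.0025 -1.    ] F [ 0.4 -0.1 -0.5] w 0.799 q [-0.33  0.33  1.51 -0.    1.3   0.56]
[ 236  172   61   60 2886] [265.5 202. ] [ 0.6662 -0.1105  0.097 ]
[ 493  178   67  130 2526] [532.7 249.2] [ 0.765  -0.2937  0.097 ]
[162 217  76  68 334] [200.  250.1] [ 0.6075 -0.0964  0.097 ]
[349 322  14  41 341] [355.3 346.4] [ 0.6159 -0.2446  0.097 ]
[ 244  358   43   43 1161] [263.5 384. ] [ 0.539  -0.2105  0.097 ]
[(array([ 0.0086, -0.0013, -0.0021]), array([0.0041, 0.2398, 0.4516])), (array([-2.9913e+00,  3.3000e-03, -2.1000e-03]), array([0.0041, 0.2398, 0.4516]))]
```

View pics/w4.png

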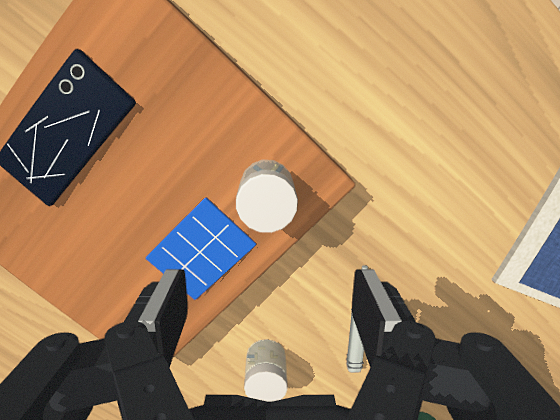

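Emit:
apply_moves --pt "0.009 0 0 0.004 0.24 0.452 0.6" --pt "0.009 0 0 0.004 0.24 0.452 0.6" --pt "0.009 0 0 0.004 0.24 0.452 0.6" --pt "0.009 0 0 0.004 0.24 0.452 0.6" --pt "0.009 0 0 0.004 0.24 0.452 0.3" --pt "0.009 0 0 0.004 0.24 0.452 0.2" --pt "0.009 0 0 0.004 0.24 0.452 0.2" --pt "0.009 0 0 0.004 0.24 0.452 0.2"

```text
t: 8.4
position: [0.587, -0.2979, 0.1985]
tool_rot: [0.234, 0.667, 0.234, -0.667]
contact_force: [-0.2, 0.4, 1.0]
width: 0.598
```

Run:
```python
from h import *
info();s=read_state();im=get_image('wrist')[:,:,::-1].copy();cv2.imwrite('pics/w5.png',im)
C=cam('wrist',s)
print(proj([[.587,-.299,.008]],C))
```

```text
t 8.4 pos [ 587.  -297.9  198.5] jaw -51.43 tilt [ 0.e+00  1.e-04 -1.e+00] F [-0.2  0.4  1. ] w 0.598 q [-0.64  0.29  1.56  0.    1.29  0.26]
[[270.012723   172.58873328]]
```

View pics/w5.png

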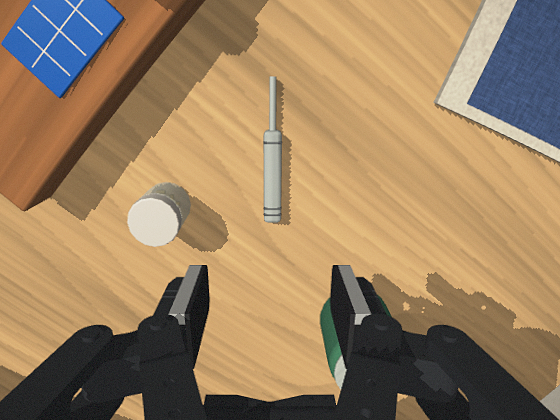

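Run:
```python
from h import *
s=read_state();im=cv2.imread('pics/w5.png');C=cam('wrist',s)
g=cv2.cvtColor(im,cv2.COLOR_BGR2HSV).astype(int);m=(g[:,:,1]<75)&(g[:,:,2]>90);m[:,:250]=0;m[:,295:]=0;m[:70]=0;m[232:]=0
k=[b for b in blobs(m,100)]
for st,ce,b in k:
    ys,xs=np.nonzero(b);print(st,ce)
    mid=lambda a,c:[xs[(ys>=a)&(ys<c)].mean(),(a+c-1)/2]
    P=pt([mid(78,88),mid(118,128)],.008,C);Q=pt([mid(140,150),mid(200,210)],.012,C)
    for A in(P,Q): print(A.round(4),np.degrees(np.arctan2(*(A[0]-A[1])[1::-1])))
    print(pt([[272,st[1]]],.008,C),pt([[272,st[1]+st[3]]],.008,C))
```

```text
[ 263   76   19  139 1846] [272.10238353 157.33856988]
[[ 0.6492 -0.2518  0.008 ]
 [ 0.623  -0.2728  0.008 ]] 38.61534115427883
[[ 0.6084 -0.2843  0.012 ]
 [ 0.5652 -0.3188  0.012 ]] 38.56135308931796
[[ 0.65334731 -0.24851711  0.008     ]] [[ 0.55617    -0.32615762  0.008     ]]
[264 216  17   7 109] [271.97247706 218.76146789]
[[nan nan nan]
 [nan nan nan]] nan
[[nan nan nan]
 [nan nan nan]] nan
[[ 0.55539007 -0.32678101  0.008     ]] [[ 0.54989052 -0.33117683  0.008     ]]<stdin>:7: RuntimeWarning: Mean of empty slice.
  ret = ret.dtype.type(ret / rcount)
```

Run:
```python
from h import *
print(row([.5866,-.3010,.005],-51.4)[0])
```

```text
(array([-0.0009, -0.0001, -0.0001]), array([0.4839, 0.005 , 0.005 ]))
```

Emit:
apply_moves --pt "0 0 0 0.15 0.005 0.005 0.2" --pt "0 0 0 0.3 0.005 0.005 0.2" --pt "0 0 0 0.4 0.005 0.005 0.2" --pt "0 0 0 0.46 0.005 0.005 0.2" --pt "0 0 0 0.484 0.005 0.005 0.2" --pt "0 0 0 0.484 0.005 0.005 -1" --pt "0 0 0 0.484 0.005 0.005 -1" --pt "0 0 0 0.484 0.005 0.005 -1" --pt "0 0 0 0.484 0.005 0.005 -1" --pt "0 0 0 0.484 0.005 0.005 -1" --pt "0 0 0 0.484 0.005 0.005 -1"

```text
t: 9.82
position: [0.5876, -0.3029, 0.0072]
tool_rot: [0.234, 0.668, 0.232, -0.667]
contact_force: [-0.4, 0.8, 6.4]
width: 0.166
```

Run:
```python
from h import *
info()
```

```text
t 9.82 pos [ 587.6 -302.9    7.2] jaw -51.52 tilt [ 0.003  -0.0022 -1.    ] F [-0.4  0.8  6.4] w 0.166 q [-0.65  0.54  1.62  0.    0.97  0.25]
```

Emit:
apply_moves --pt "0 0 0 -0.05 0 0 -1" --pt "0 0 0 -0.2 0 0 -1" --pt "0 0 0 -0.35 0 0 -1" --pt "0 0 0 -0.45 0 0 -1" --pt "0 0 0 -0.45 0 0 -1" --pt "0 0 0 -0.45 0 0 -1"

```text
t: 10.58
position: [0.5856, -0.3014, 0.1845]
tool_rot: [-0.233, -0.667, -0.233, 0.668]
contact_force: [-0.9, 0.4, -1.2]
width: 0.162
```

Run:
```python
from h import *
info()
for r in row([.592,-.030,.185],-95.7):print(r)
```

```text
t 10.57 pos [ 585.6 -301.4  184.5] jaw -51.52 tilt [-9.e-04  7.e-04 -1.e+00] F [-0.9  0.4 -1.2] w 0.162 q [-0.65  0.31  1.57  0.    1.26  0.25]
(array([7.363e-01, 6.000e-04, 9.000e-04]), array([-0.0008, -0.5212, -0.4347]))
(array([-2.2637e+00, -1.1000e-03,  8.0000e-04]), array([-0.0008, -0.5212, -0.4347]))
```

Emit:
apply_moves --pt "0.17 0 0 0 -0.1 -0.08 -1" --pt "0.34 0 0 0 -0.2 -0.165 -1" --pt "0.5 0 0 0 -0.3 -0.25 -1" --pt "0.65 0 0 0 -0.4 -0.335 -1" --pt "0.736 0 0 0 -0.48 -0.4 -1" --pt "0.736 0 0 0 -0.521 -0.435 -1" --pt "0.736 0 0 0 -0.521 -0.435 -1" --pt "0.736 0 0 0 -0.521 -0.435 -1" --pt "0.736 0 0 0 -0.521 -0.435 -1"

```text
t: 11.7
position: [0.5928, -0.0317, 0.1847]
tool_rot: [0.035, -0.706, 0.036, 0.706]
contact_force: [0.2, -0.1, -0.0]
width: 0.162
```

Run:
```python
from h import *
info();s=read_state();im=get_image('wrist')[:,:,::-1].copy();cv2.imwrite('pics/w6.png',im)
print(row([.592,-.030,.058],-95.7)[0])
```

```text
t 11.7 pos [592.8 -31.7 184.7] jaw -95.76 tilt [-2.e-04 -2.e-04 -1.e+00] F [ 0.2 -0.1 -0. ] w 0.162 q [-0.24  0.16  1.74 -0.    1.24  1.43]
(array([-0.001 ,  0.0001, -0.0001]), array([ 0.317 , -0.0038,  0.0023]))
```

View pics/w6.png

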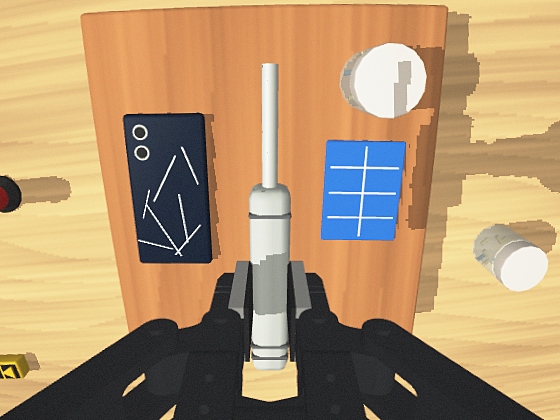

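Run:
```python
from h import *
s=read_state();C=cam('wrist',s)
for q,z in(([[123,115],[205,113],[212,263],[138,263]],.053),([[327,140],[406,141],[400,241],[320,238]],.049)):
    c=pt(q,z,C)[:,:2]*1000;print(c.round(1),c.mean(0),[np.linalg.norm(c[i]-c[i-1]).round(1) for i in range(4)])
    v=c[0]-c[3]+c[1]-c[2];print(np.degrees(np.arctan2(v[1],v[0])))
```

```text
[[660.1  66.5]
 [654.8   7.1]
 [536.8  19.7]
 [542.5  80.3]] [598.54932279  43.39790323] [np.float64(118.4), np.float64(59.6), np.float64(118.7), np.float64(60.9)]
-6.374932923783821
[[ 626.   -78.8]
 [ 619.7 -137.8]
 [ 538.6 -133.8]
 [ 548.2  -69. ]] [ 583.13335643 -104.83704873] [np.float64(78.5), np.float64(59.3), np.float64(81.2), np.float64(65.5)]
-4.985101161952479
```

Emit:
apply_moves --pt "0 0 0 0.1 -0.004 0.002 -1" --pt "0 0 0 0.2 -0.004 0.002 -1" --pt "0 0 0 0.28 -0.004 0.002 -1" --pt "0 0 0 0.31 -0.004 0.002 -1" --pt "0 0 0 0.32 -0.004 0.002 -1" --pt "0 0 0 0.326 -0.004 0.002 -1" --pt "0 0 0 0.328 -0.004 0.002 -1" --pt "0 0 0 0.329 -0.004 0.002 -1" --pt "0 0 0 0.329 -0.004 0.002 -1"

```text
t: 12.88
position: [0.5923, -0.0288, 0.0537]
tool_rot: [-0.035, 0.706, -0.035, -0.706]
contact_force: [0.6, 0.7, -0.6]
width: 0.163
```

Run:
```python
from h import *
info()
```

```text
t 12.88 pos [592.3 -28.8  53.7] jaw -95.68 tilt [ 7.e-04 -2.e-04 -1.e+00] F [ 0.6  0.7 -0.6] w 0.163 q [-0.24  0.34  1.8   0.    1.    1.43]
```

Lower about 1.5 mm, release to a moderate opening, and lift.

Emit:
apply_moves --pt "0 0 0 0.002 0 0 -1" --pt "0 0 0 0.004 0 0 -1" --pt "0 0 0 0.004 0 0 -1" --pt "0 0 0 0.004 0 0 -0.4" --pt "0 0 0 0.004 0 0 -0.15" --pt "0 0 0 0.004 0 0 -0.1" --pt "0 0 0 0.004 0 0 -0.1" --pt "0 0 0 -0.05 0 0 -0.1" --pt "0 0 0 -0.15 0 0 -0.1" --pt "0 0 0 -0.3 0 0 0" --pt "0 0 0 -0.35 0 0 0" --pt "0 0 0 -0.35 0 0 0"

```text
t: 14.38
position: [0.593, -0.029, 0.1949]
tool_rot: [-0.035, 0.707, -0.035, -0.705]
contact_force: [0.7, 0.4, 0.1]
width: 0.498
```

Run:
```python
from h import *
info();s=read_state();im=get_image('wrist')[:,:,::-1].copy();cv2.imwrite('pics/w7.png',im)
print(row([.408,.290,.2],0));
```

```text
t 14.38 pos [593.  -29.  194.9] jaw -95.68 tilt [ 3.3e-03 -8.0e-04 -1.0e+00] F [0.7 0.4 0.1] w 0.498 q [-0.24  0.15  1.74  0.    1.25  1.43]
[(array([ 1.4053e+00,  5.0000e-04, -4.0000e-04]), array([-0.0181, -0.7473,  0.536 ])), (array([-1.5947e+00,  4.0000e-04,  6.0000e-04]), array([-0.0181, -0.7473,  0.536 ]))]
```

View pics/w7.png

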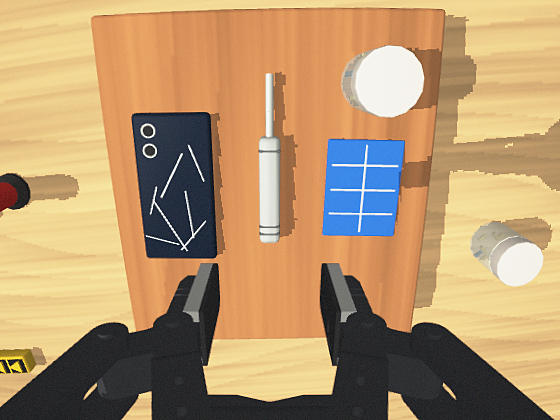

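Emit:
apply_moves --pt "-0.17 0 0 -0.01 -0.12 0.09 0" --pt "-0.34 0 0 -0.01 -0.24 0.17 0" --pt "-0.5 0 0 -0.018 -0.36 0.26 0" --pt "-0.66 0 0 -0.018 -0.48 0.34 0" --pt "-0.82 0 0 -0.018 -0.6 0.43 0" --pt "-1 0 0 -0.018 -0.7 0.5 0" --pt "-1 0 0 -0.018 -0.747 0.536 0" --pt "-1 0 0 -0.018 -0.747 0.536 0" --pt "-1 0 0 -0.018 -0.747 0.536 0"

```text
t: 15.55
position: [0.4079, 0.289, 0.1989]
tool_rot: [-0.323, -0.628, -0.323, 0.63]
contact_force: [-0.3, -0.3, -0.1]
width: 0.501
```

Run:
```python
from h import *
info()
for r in row([.408,.290,.2],0.5):print(r)
```

```text
t 15.55 pos [407.9 289.  198.9] jaw -35.71 tilt [-0.0026 -0.0014 -1.    ] F [-0.3 -0.3 -0.1] w 0.501 q [ 0.39 -0.08  1.96 -0.    1.26  1.01]
(array([-0.6035,  0.002 ,  0.002 ]), array([-0.0029, -0.0014, -0.0021]))
(array([ 2.3965,  0.0025, -0.0026]), array([-0.0029, -0.0014, -0.0021]))
```

Emit:
apply_moves --pt "-0.604 0 0 0 -0.001 -0.001 0" --pt "-0.604 0 0 0 -0.001 -0.001 0" --pt "-0.604 0 0 0 -0.001 -0.001 0" --pt "-0.604 0 0 0 -0.001 -0.001 0" --pt "-0.604 0 0 0 -0.001 -0.001 0" --pt "-0.604 0 0 0 -0.001 -0.001 0"

```text
t: 16.3
position: [0.4085, 0.2897, 0.2002]
tool_rot: [0.502, 0.498, 0.502, -0.498]
contact_force: [-0.5, -1.0, 1.7]
width: 0.502
```

Run:
```python
from h import *
info();s=read_state();im=get_image('wrist')[:,:,::-1].copy();cv2.imwrite('pics/w8.png',im)
C=cam('wrist',s)
g=cv2.cvtColor(im,cv2.COLOR_BGR2HSV).astype(int);H,S,V=g[:,:,0],g[:,:,1],g[:,:,2]
m=((H>22)&(H<34)&(S>170)&(V>90));m[270:]=0
m=cv2.morphologyEx(m.astype(np.uint8),cv2.MORPH_CLOSE,np.ones((25,25)))
for st,ce,b in blobs(m,400):
    c=cv2.findContours(b.astype(np.uint8),0,1)[0][0]
    P=pt(cv2.convexHull(c)[:,0],.016,C)[:,:2]*1000;r=cv2.minAreaRect(P.astype(np.float32))
    print(st,ce,r,proj([[r[0][0]/1e3,r[0][1]/1e3,.016]],C))
```

```text
t 16.3 pos [408.5 289.7 200.2] jaw 0.43 tilt [-5.e-04 -3.e-04 -1.e+00] F [-0.5 -1.   1.7] w 0.502 q [ 0.39 -0.08  1.96 -0.    1.26  0.38]
[ 255  133   27   72 1854] [268.43203883 168.34088457] ((406.5219421386719, 293.5894775390625), (22.694156646728516, 64.41695404052734), 0.6379223465919495) [[268.30046685 169.50504744]]
```

View pics/w8.png

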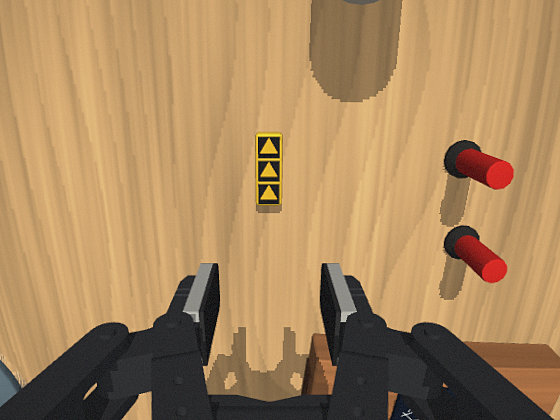

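Emit:
apply_moves --pt "0 0 0 0.15 -0.004 -0.008 0" --pt "0 0 0 0.3 -0.004 -0.008 0" --pt "0 0 0 0.4 -0.004 -0.008 0" --pt "0 0 0 0.46 -0.004 -0.008 0" --pt "0 0 0 0.485 -0.004 -0.008 0" --pt "0 0 0 0.485 -0.004 -0.008 0" --pt "0 0 0 0.485 -0.004 -0.008 -1" --pt "0 0 0 0.485 -0.004 -0.008 -1" --pt "0 0 0 0.485 -0.004 -0.008 -1" --pt "0 0 0 0.485 -0.004 -0.008 -1" --pt "0 0 0 0.485 -0.004 -0.008 -1"

```text
t: 17.73
position: [0.4079, 0.2941, 0.0081]
tool_rot: [0.503, 0.499, 0.502, -0.497]
contact_force: [-1.3, -0.3, 7.0]
width: 0.253
```

Emit:
apply_moves --pt "0 0 0 0 0 0 -1" --pt "0 0 0 -0.05 0 0 -1" --pt "0 0 0 -0.2 0 0 -1" --pt "0 0 0 -0.35 0 0 -1" --pt "0 0 0 -0.45 0 0 -1" --pt "0 0 0 -0.45 0 0 -1" --pt "0 0 0 -0.45 0 0 -1"

```text
t: 18.6
position: [0.406, 0.2933, 0.1857]
tool_rot: [0.502, 0.497, 0.503, -0.498]
contact_force: [0.9, -0.2, -0.3]
width: 0.256
```

Run:
```python
from h import *
info();s=read_state();im=get_image('wrist')[:,:,::-1].copy();cv2.imwrite('pics/w9.png',im)
# target picks: glass (599.5,43.5) yaw -5.8, -102
t=np.radians(-5.8);p=np.array([.5995,.0435])-.102*np.array([np.cos(t),np.sin(t)]);print(p)
for r in row([*p,.19],-5.8):print(r)
```

```text
t 18.6 pos [406.  293.3 185.7] jaw 0.56 tilt [-1.2e-03 -5.0e-04 -1.0e+00] F [ 0.9 -0.2 -0.3] w 0.256 q [ 0.4  -0.06  1.97  0.    1.23  0.39]
[0.49802217 0.05380774]
(array([0.1059, 0.0011, 0.0024]), array([-0.0126,  0.2252,  0.6005]))
(array([-2.8941e+00, -3.7000e-03,  1.7000e-03]), array([-0.0126,  0.2252,  0.6005]))
```

View pics/w9.png

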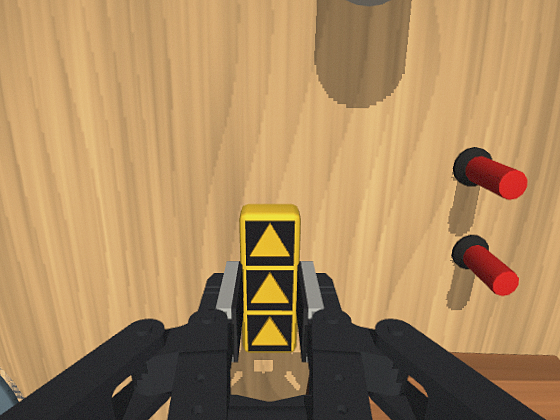

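Emit:
apply_moves --pt "0.03 0 0 -0.012 0.05 0.14 -1" --pt "0.06 0 0 -0.012 0.1 0.28 -1" --pt "0.09 0 0 -0.012 0.16 0.42 -1" --pt "0.106 0 0 -0.012 0.21 0.55 -1" --pt "0.106 0 0 -0.012 0.225 0.6 -1" --pt "0.106 0 0 -0.012 0.225 0.6 -1" --pt "0.106 0 0 -0.012 0.225 0.6 -1" --pt "0.106 0 0 -0.012 0.225 0.6 -1"

```text
t: 19.65
position: [0.4983, 0.0555, 0.1908]
tool_rot: [-0.474, -0.524, -0.475, 0.524]
contact_force: [0.5, 0.6, 0.7]
width: 0.259
```

Run:
```python
from h import *
info();s=read_state();im=get_image('wrist')[:,:,::-1].copy();cv2.imwrite('pics/w10.png',im)
for r in row([.498,.0538,.0531],-5.8):print(r)
```

```text
t 19.65 pos [498.3  55.5 190.8] jaw -5.71 tilt [-1.e-03  3.e-04 -1.e+00] F [0.5 0.6 0.7] w 0.259 q [-0.12 -0.07  1.97  0.    1.24 -0.02]
(array([ 0.0014, -0.0001,  0.0006]), array([ 0.3447, -0.0006,  0.0042]))
(array([-2.9986e+00, -1.0000e-03, -1.0000e-04]), array([ 0.3447, -0.0006,  0.0042]))
```

View pics/w10.png

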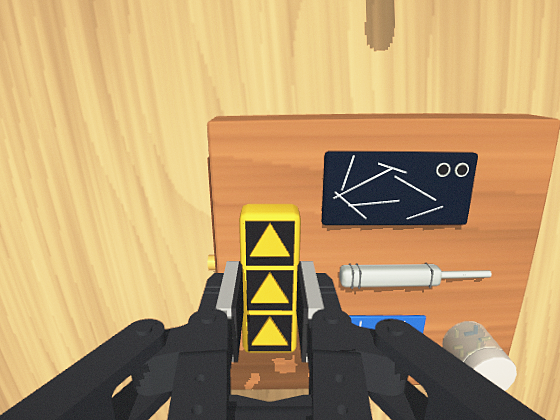

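Emit:
apply_moves --pt "0 0 0 0.1 0 0.004 -1" --pt "0 0 0 0.2 0 0.004 -1" --pt "0 0 0 0.29 0 0.004 -1" --pt "0 0 0 0.325 0 0.004 -1" --pt "0 0 0 0.337 0 0.004 -1" --pt "0 0 0 0.341 0 0.004 -1" --pt "0 0 0 0.343 0 0.004 -1" --pt "0 0 0 0.343 0 0.004 -1"

```text
t: 20.7
position: [0.4994, 0.0528, 0.0549]
tool_rot: [0.474, 0.525, 0.474, -0.524]
contact_force: [0.5, 0.1, -0.4]
width: 0.256
```

Run:
```python
from h import *
info()
```

```text
t 20.7 pos [499.4  52.8  54.9] jaw -5.81 tilt [ 1.6e-03 -2.0e-04 -1.0e+00] F [ 0.5  0.1 -0.4] w 0.256 q [-0.12  0.14  2.04 -0.    0.96 -0.02]
```

Emit:
apply_moves --pt "0 0 0 0.003 0 0 -1" --pt "0 0 0 0.005 0 0 -1" --pt "0 0 0 0.005 0 0 -1" --pt "0 0 0 0.005 0 0 -0.3" --pt "0 0 0 0.005 0 0 -0.1" --pt "0 0 0 0.005 0 0 -0.1" --pt "0 0 0 0.005 0 0 -0.1" --pt "0 0 0 -0.05 0 0 -0.1" --pt "0 0 0 -0.15 0 0 -0.1" --pt "0 0 0 -0.3 0 0 0" --pt "0 0 0 -0.37 0 0 0" --pt "0 0 0 -0.37 0 0 0"

```text
t: 22.2
position: [0.5004, 0.0527, 0.2049]
tool_rot: [0.476, 0.526, 0.472, -0.523]
contact_force: [-0.7, -0.1, -0.3]
width: 0.501
```

Run:
```python
from h import *
info();s=read_state();im=get_image('wrist')[:,:,::-1].copy();cv2.imwrite('pics/w11.png',im)
for r in row([.5885,.308,.2],0):print(r)
```

```text
t 22.2 pos [500.4  52.7 204.9] jaw -5.8 tilt [ 5.9e-03 -7.0e-04 -1.0e+00] F [-0.7 -0.1 -0.3] w 0.501 q [-0.12 -0.08  1.96  0.    1.26 -0.02]
(array([-0.0967,  0.0001, -0.0014]), array([ 0.0064,  0.158 , -0.6573]))
(array([ 2.9033e+00, -2.2000e-03, -2.0000e-04]), array([ 0.0064,  0.158 , -0.6573]))
```

View pics/w11.png

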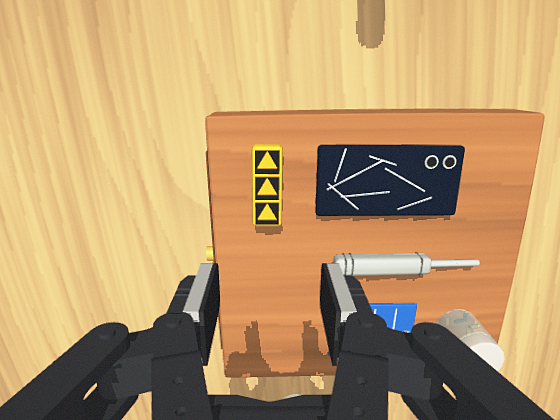

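Emit:
apply_moves --pt "-0.097 0 0 0.006 0.04 -0.15 0" --pt "-0.097 0 0 0.006 0.08 -0.3 0" --pt "-0.097 0 0 0.006 0.12 -0.45 0" --pt "-0.097 0 0 0.006 0.15 -0.58 0" --pt "-0.097 0 0 0.006 0.158 -0.65 0" --pt "-0.097 0 0 0.006 0.158 -0.65 0" --pt "-0.097 0 0 0.006 0.158 -0.65 0" --pt "-0.097 0 0 0.006 0.158 -0.65 0"

```text
t: 23.25
position: [0.5876, 0.3039, 0.199]
tool_rot: [-0.5, -0.5, -0.5, 0.501]
contact_force: [0.5, 0.2, -0.5]
width: 0.5
```

Run:
```python
from h import *
info();s=read_state();im=get_image('wrist')[:,:,::-1].copy();cv2.imwrite('pics/w12.png',im)
C=cam('wrist',s)
g=cv2.cvtColor(im,cv2.COLOR_BGR2HSV).astype(int);H,S,V=g[:,:,0],g[:,:,1],g[:,:,2]
red=((H<6)|(H>174))&(S>180)
for th in(120,170,200):
  for st,ce,b in blobs(red&(V>th),100): print(th,st,ce.round(1),pt(ce,.064,C)[0].round(4))
print(proj([[.5887,.3044,.064],[.5887,.3044,.01]],C).round(0))
im=get_image('top')[:,:,::-1];cv2.imwrite('pics/t12.png',im)
```

```text
t 23.25 pos [587.6 303.9 199. ] jaw -0.06 tilt [-1.2e-03 -5.0e-04 -1.0e+00] F [ 0.5  0.2 -0.5] w 0.5 q [ 0.31  0.3   1.55 -0.    1.29  0.31]
120 [ 256  162   31   43 1022] [271.  183.5] [0.5877 0.3083 0.064 ]
120 [ 273  249   27   50 1112] [285.4 274.1] [0.5997 0.2307 0.064 ]
170 [257 176  29  29 663] [271.1 189.9] [0.5878 0.3033 0.064 ]
170 [273 275  27  24 503] [286.3 286.6] [0.6005 0.2189 0.064 ]
200 [257 176  29  29 623] [271.  189.9] [0.5877 0.3033 0.064 ]
200 [274 275  26  24 469] [286.2 286.5] [0.6005 0.2189 0.064 ]
[[272. 188.]
 [272. 172.]]
```

View pics/w12.png

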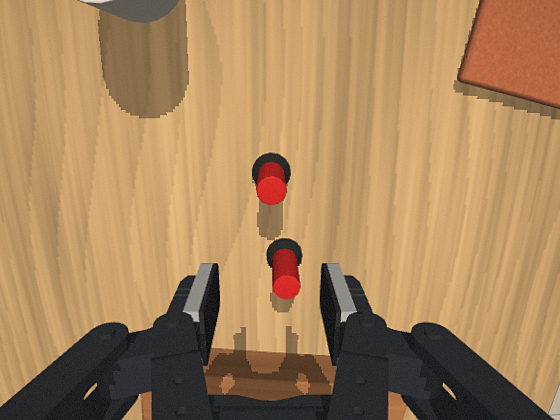

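View pics/t12.png

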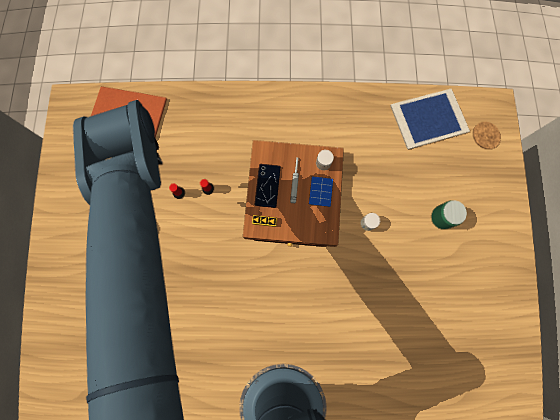

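Emit:
apply_moves --pt "0 0 0 0.15 0.001 0 0.1" --pt "0 0 0 0.28 0.001 0 0.1" --pt "0 0 0 0.38 0.001 0 0.1" --pt "0 0 0 0.43 0.001 0 0.1" --pt "0 0 0 0.442 0.001 0 0.1" --pt "0 0 0 0.442 0.001 0 0.1" --pt "0 0 0 0.442 0.001 0 -1" --pt "0 0 0 0.442 0.001 0 -1" --pt "0 0 0 0.442 0.001 0 -1" --pt "0 0 0 0.442 0.001 0 -1" --pt "0 0 0 0.442 0.001 0 -1" --pt "0 0 0 0.442 0.001 0 -1"

```text
t: 24.85
position: [0.5898, 0.3056, 0.025]
tool_rot: [0.501, 0.501, 0.5, -0.499]
contact_force: [-0.6, -0.0, 6.2]
width: 0.268
```

Run:
```python
from h import *
info()
```

```text
t 24.85 pos [589.8 305.6  25. ] jaw 0.02 tilt [ 0.0032  0.001  -1.    ] F [-0.6 -0.   6.2] w 0.268 q [0.31 0.52 1.62 0.   1.01 0.31]
```

Emit:
apply_moves --pt "0 0 0 -0.03 0 0 -1" --pt "0 0 0 -0.15 0 0 -1" --pt "0 0 0 -0.3 0 0 -1" --pt "0 0 0 -0.42 0 0 -1" --pt "0 0 0 -0.42 0 0 -1" --pt "0 0 0 -0.42 0 0 -1"

```text
t: 25.6
position: [0.5876, 0.3049, 0.1901]
tool_rot: [-0.5, -0.499, -0.5, 0.5]
contact_force: [-0.8, -1.2, -1.2]
width: 0.267
```

Run:
```python
from h import *
info();s=read_state();im=get_image('wrist')[:,:,::-1].copy();cv2.imwrite('pics/w13.png',im)
for r in row([.5995,.0435,.19],0):print(r)
```

```text
t 25.6 pos [587.6 304.9 190.1] jaw 0.02 tilt [-1.6e-03 -5.0e-04 -1.0e+00] F [-0.8 -1.2 -1.2] w 0.267 q [0.31 0.31 1.56 0.   1.28 0.31]
(array([0.0003, 0.001 , 0.0032]), array([-0.0022,  0.0308,  0.6531]))
(array([-2.9997e+00, -5.1000e-03,  1.6000e-03]), array([-0.0022,  0.0308,  0.6531]))
```

View pics/w13.png

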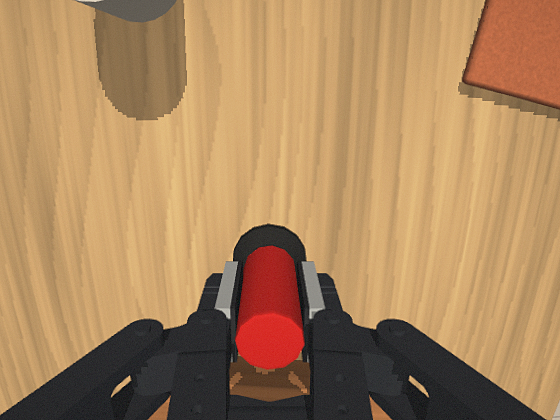

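Emit:
apply_moves --pt "0 0 0 0 0.005 0.1 -1" --pt "0 0 0 0 0.01 0.22 -1" --pt "0 0 0 0 0.018 0.36 -1" --pt "0 0 0 0 0.025 0.5 -1" --pt "0 0 0 0 0.03 0.6 -1" --pt "0 0 0 0 0.031 0.653 -1" --pt "0 0 0 0 0.031 0.653 -1" --pt "0 0 0 0 0.031 0.653 -1" --pt "0 0 0 0 0.031 0.653 -1"

```text
t: 26.78
position: [0.6007, 0.0453, 0.1907]
tool_rot: [0.5, 0.499, 0.501, -0.5]
contact_force: [-0.4, 0.4, -0.7]
width: 0.267
```

Run:
```python
from h import *
info();s=read_state();im=get_image('wrist')[:,:,::-1].copy();cv2.imwrite('pics/w14.png',im)
for r in row([.5995,.0435,.085],0):print(r)
im=get_image('scene')[:,:,::-1].copy();cv2.imwrite('pics/s14.png',im)
```

```text
t 26.77 pos [600.7  45.3 190.7] jaw 0.12 tilt [-4.e-04  2.e-04 -1.e+00] F [-0.4  0.4 -0.7] w 0.267 q [-0.11  0.17  1.72  0.    1.25 -0.12]
(array([ 0.0019, -0.0001,  0.0002]), array([ 0.2645, -0.003 ,  0.0041]))
(array([-2.9981e+00, -2.0000e-04, -2.0000e-04]), array([ 0.2645, -0.003 ,  0.0041]))
```

View pics/w14.png

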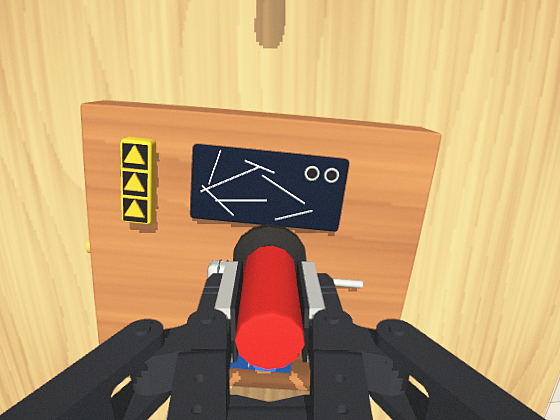

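View pics/s14.png

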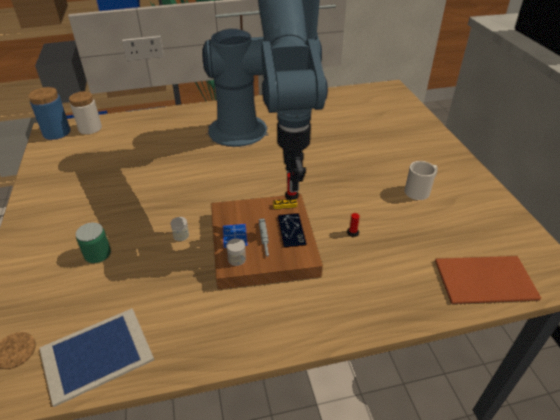

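Run:
```python
from h import *
s=read_state();C=cam('wrist',s);im=cv2.imread('pics/w14.png')
print(pt([[192,143],[349,157],[341,232],[190,218]],.053,C)[:,:2].mean(0))
```

```text
[0.59899875 0.04457631]
```

Emit:
apply_moves --pt "0 0 0 0.08 -0.003 0.004 -1" --pt "0 0 0 0.16 -0.003 0.004 -1" --pt "0 0 0 0.22 -0.003 0.004 -1" --pt "0 0 0 0.25 -0.003 0.004 -1" --pt "0 0 0 0.262 -0.003 0.004 -1" --pt "0 0 0 0.267 -0.003 0.004 -1" --pt "0 0 0 0.27 -0.003 0.004 -1" --pt "0 0 0 0.27 -0.003 0.004 -1"

```text
t: 27.88
position: [0.6, 0.0422, 0.0835]
tool_rot: [0.5, 0.5, 0.5, -0.5]
contact_force: [0.2, -0.4, -1.5]
width: 0.269
```

Run:
```python
from h import *
info();info()
```

```text
t 27.88 pos [600.   42.2  83.5] jaw 0.01 tilt [ 1.e-03 -1.e-04 -1.e+00] F [ 0.2 -0.4 -1.5] w 0.269 q [-0.12  0.31  1.77  0.    1.06 -0.12]
t 27.88 pos [600.   42.2  83.5] jaw 0.01 tilt [ 1.e-03 -1.e-04 -1.e+00] F [ 0.2 -0.4 -1.5] w 0.269 q [-0.12  0.31  1.77  0.    1.06 -0.12]
```

Height 83.5 mm with contact expected near 78 mm; I approach in small steps, watching the force.

Emit:
apply_moves --pt "0 0 0 0.003 0 0 -1" --pt "0 0 0 0.006 0 0 -1" --pt "0 0 0 0.009 0 0 -1" --pt "0 0 0 0.009 0 0 -1"

```text
t: 28.38
position: [0.5995, 0.0423, 0.0791]
tool_rot: [0.5, 0.5, 0.5, -0.5]
contact_force: [-0.2, -0.7, 0.3]
width: 0.267
```

Emit:
apply_moves --pt "0 0 0 0.002 0 0 -1" --pt "0 0 0 0.002 0 0 -1" --pt "0 0 0 0.002 0 0 -1"

```text
t: 28.75
position: [0.5996, 0.0423, 0.0785]
tool_rot: [0.5, 0.5, 0.5, -0.5]
contact_force: [-0.8, 0.8, -0.3]
width: 0.264
```

Emit:
apply_moves --pt "0 0 0 0.002 0 0 -1" --pt "0 0 0 0.002 0 0 -1" --pt "0 0 0 0.002 0 0 -1"

```text
t: 29.12
position: [0.5998, 0.0423, 0.078]
tool_rot: [0.5, 0.5, 0.5, -0.5]
contact_force: [-1.4, 0.7, 3.4]
width: 0.264
```

Contact at 3.4 N. Release here and rise.

Emit:
apply_moves --pt "0 0 0 0 0 0 -0.3" --pt "0 0 0 0 0 0 -0.1" --pt "0 0 0 0 0 0 0.1" --pt "0 0 0 0 0 0 0.1" --pt "0 0 0 0 0 0 0.1" --pt "0 0 0 -0.05 0 0 0.1" --pt "0 0 0 -0.15 0 0 0.1" --pt "0 0 0 -0.3 0 0 0.1" --pt "0 0 0 -0.35 0 0 0.1" --pt "0 0 0 -0.35 0 0 0.1"

```text
t: 30.38
position: [0.6008, 0.0422, 0.2205]
tool_rot: [0.501, 0.501, 0.499, -0.499]
contact_force: [-0.0, 0.2, -1.3]
width: 0.552
```

Emit:
apply_moves --pt "0 0 0 -0.05 0 -0.1 0.1" --pt "0 0 0 -0.1 0 -0.25 0.1" --pt "0 0 0 -0.1 0 -0.4 0.1" --pt "0 0 0 -0.1 0 -0.55 0.1" --pt "0 0 0 -0.1 -0.2 -0.7 0.1" --pt "0 0 0 -0.1 -0.3 -0.8 0.1" --pt "0 0 0 -0.1 -0.4 -0.8 0.1" --pt "0 0 0 -0.1 -0.4 -0.8 0.1" --pt "0 0 0 -0.1 -0.4 -0.8 0.1" --pt "0 0 0 -0.1 -0.4 -0.8 0.1"

```text
t: 31.62
position: [0.4404, 0.3616, 0.257]
tool_rot: [-0.5, -0.5, -0.5, 0.501]
contact_force: [1.0, -1.3, 0.1]
width: 0.552
```

Run:
```python
from h import *
info()
ims={}
for n in('top','scene'):
    im=get_image(n)[:,:,::-1].copy();cv2.imwrite(f'pics/{n}_end.png',im)
    x0,y0,x1,y1={'top':(150,130,480,270),'scene':(130,170,420,290)}[n]
    cv2.imwrite(f'pics/{n}_endc.png',cv2.resize(im[y0:y1,x0:x1],None,fx=800/(x1-x0),fy=800/(x1-x0),interpolation=cv2.INTER_NEAREST))
im=cv2.imread('pics/top_end.png');C=cam('top');hsv=cv2.cvtColor(im,cv2.COLOR_BGR2HSV).astype(int);H,S,V=[hsv[:,:,i] for i in range(3)]
def roi(P,r):
    u=proj(P,C)[0];yy,xx=np.mgrid[:420,:560];return (abs(xx-u[0])<r)&(abs(yy-u[1])<r)
G=np.array([599.3,43.8]);Mt=np.array([583.8,-103.7]);t=np.radians(-5.8);Rg=np.array([[np.cos(t),np.sin(t)],[-np.sin(t),np.cos(t)]])
def rep(n,p,o): print(n,p.round(1),(Rg@(p-o)).round(1))
for st,ce,b in blobs(((H<6)|(H>174))&(S>180)&(V>170)&roi([.6,.044,.117],14),5): rep('cup/glass',pt(ce,.117,C)[0,:2]*1e3,G)
for st,ce,b in blobs((S<60)&(V>185)&roi([.667,-.111,.097],14),50): rep('jar/mat',pt(ce,.097,C)[0,:2]*1e3,Mt)
def rect(m,z):
    c=max(cv2.findContours(cv2.morphologyEx(m.astype(np.uint8),cv2.MORPH_CLOSE,np.ones((5,5))),0,1)[0],key=cv2.contourArea)
    r=cv2.minAreaRect((pt(cv2.convexHull(c)[:,0],z,C)[:,:2]*1e3).astype(np.float32));print(r);return np.array(r[0])
rep('picks/glass',rect(((H>20)&(H<34)&(S>170)&(V>70)|(V<45))&roi([.498,.054,.06],17),.062),G)
p=rect((S<75)&(V>90)&roi([.61,-.031,.053],27)&(np.mgrid[:420,:560][1]<304)&(np.mgrid[:420,:560][1]>284),.055)
rep('driver/glass',p-20*np.array([np.cos(t),np.sin(t)]),G)
for n,r in(('top0',0),('top_end',0)):
    h=cv2.cvtColor(cv2.imread(f'pics/{n}.png'),cv2.COLOR_BGR2HSV).astype(int)
    for st,ce,b in blobs((h[:,:,0]>60)&(h[:,:,0]<95)&(h[:,:,1]>100),50): print(n,'tin',ce)
```

```text
t 31.62 pos [440.4 361.6 257. ] jaw -0.07 tilt [-8.e-04 -6.e-04 -1.e+00] F [ 1.  -1.3  0.1] w 0.552 q [ 0.49  0.04  1.74 -0.    1.36  0.49]
cup/glass [598.9  41.4] [-0.1 -2.5]
jar/mat [ 666.1 -109.8] [82.5  2.2]
((497.7367858886719, 53.491798400878906), (64.6535873413086, 23.403133392333984), 83.92390441894531)
picks/glass [497.7  53.5] [-102.    -0.6]
((613.49853515625, -29.65399932861328), (14.668210983276367, 126.17688751220703), 84.70625305175781)
driver/glass [593.6 -27.6] [  1.5 -71.6]
top0 tin [440.34020619 217.80412371]
top_end tin [440.36986301 217.83561644]
```

```bash
sleep 1
```

```text
(no output)
```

View pics/top_endc.png

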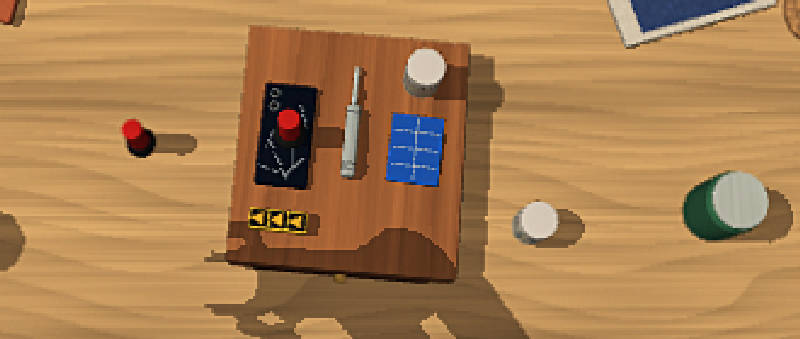

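View pics/scene_endc.png

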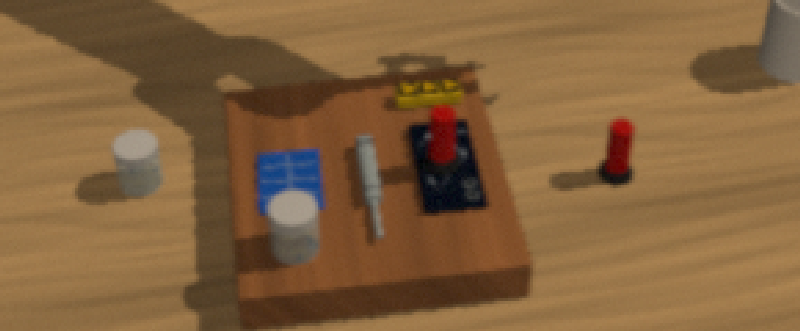

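```bash
python3 -c "
from workcell import *
print(close_job())"
```

```text
the job is handed in; nothing more can be done
None
```

All four pieces are laid out on the board and released, and the job was handed in at about 32 s with the arm clear of everything. I took the rightmost jar and the leftmost suction cup, so the look-alikes are still where they were.

The final overhead picture gives these positions, in the frame of the glass or mat concerned:

| Piece | Measured | Target and tolerance |
|---|---|---|
| Suction cup | 2.5 mm from the glass centre, looks upright | within 12 mm |
| Screwdriver | 1.5 mm from level, 72 mm from the glass centre and about 77 mm from the mat centre, within about 1° of parallel | 20 mm of level, under 89 mm from both, 0.2 rad |
| Jar | 82.5 mm behind the mat centre, 2.2 mm sideways | 83 ± 13 mm, 13 mm sideways |
| Pick set | 102 mm in front of the glass centre, 0.6 mm sideways, square within about 0.5°, picks up | 102 ± 13 mm, 13 mm sideways, 0.2 rad |

- **Contact:** the wrist force read about 3.4 N when the cup touched the glass.
- **Bystanders:** the tin's pixel position did not change. The mug looks unmoved, but I did not measure it again.
- **Disagreement:** the cameras differed by 2–3 mm on where the glass and mat are, and I used averages, well inside the tolerances. No check failed.

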